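Slide the bench loupe to its orange stop

ROBOT

A 7-joint arm with a two-finger parallel gripper is mounted at the origin on the work surface. World frame = base frame: x ahead of the robot, y to its left, z up, the work surface at z = 0. Lengths are in m, angles in rad, forces in N, time in s.
With the tool pointing down it reaches from about 0.425 to 0.825 m from the base axis. Payload 3.6 kg.
Tool frame: the origin (TCP) lies between the finger pads; the fingertips stand 19 mm ahead of it and the grasp point (between the pads) is the TCP (env.tcp_to_tips is the distance from the TCP to the fingertips, in m); z points along the fingers, y is the line along which they close (so a half turn about z gives the same grasp; the last joint's range is limited). The gripper opens to 85 mm and grips with 20 to 120 N. Pads are 22 mm wide; open, the fingers measure 114 mm over their backs; the gripper's body (76 mm by 85 mm) begins 54 mm behind the grasp point. The pads swing forward as they close: fully open they stand 13 mm farther back than shut.
Start: joints at [-1.224, 0.615, -0.013, 1.423, 0.008, 1.103, -0.04], TCP at [0.237, 0.605, 0.25] pointing down, gripper open.
Joint ranges: [-3.12, 3.12], [-0.3, 2.06], [-1.34, 1.32], [0.26, 2.42], [-1.36, 4.5], [0.01, 1.98], [-2.84, 2.84]. Speed limits (rad/s): [2.79, 2.79, 3.14, 3.14, 3.14, 3.14, 3.14].

INTERFACE

Orientations are given as a unit quaternion [w, x, y, z].
In Python, from bench import env gives the robot as it stands.
- The arm moves only by the tool move_arm, never from a script. Its argument "series" is a list of rows, each a list of 2 entries, a list of its own where there are three numbers: the shift along the tool's x, y, z in mm, then the turn, a rotation vector about the tool's x, y, z in degrees. In form: [[[tx, ty, tz], [wx, wy, wz]], ...]. A call has 1 to 10 rows; each row shifts and turns the commanded pose from where the row before left it, along the tool's axes as they then stand; what a row does not reach is not made up. A row lasts 1/8 s, in which the tool goes at most 62.5 mm and 10.7 degrees, less where a joint would pass 70% of its speed; a pose out of reach is approached as far as the arm can. A call is refused whole if a number of a shift passes 62.5 or a number of a turn 10.7, either way. A call with a gripper value outside its range is refused whole. "jaw" is the opening, from -1 (shut) to 1 (fully open), set as the call begins (left out, the last holds). The fingers move at their own pace and stop on an object; the grip force is fixed at half the most. Time passes only in rows, so rows that do not move let the fingers close. It gives the time, the measured TCP pose, the force, the opening and the grip force at its end, in the units of the state.
- env.state(): the state, without advancing time (a new reading comes with each control period).
- env.grab_frame(name): name is "scene" or "side" or "wrist"; returns the picture (400x640x3 uint8, red, green, blue); there is no depth.
- env.calibration(name): a dict with "intrinsics" (3x3 intrinsics, pixels), "k1" (the pictures are not rectified: a ray, as slopes to the right and down, at radius r is drawn at 1 + k1 r^2 times it, then the intrinsics apply), "T" (4x4, takes a point from camera to world coordinates). Camera axes: x right, y down, z forward; pixel columns grow to the right and rows downward; lengths in m; the calibration is good to about 2 mm. A picture is of the moment at which its call begins: read the wrist's pose just before it. calibration takes no time and is no camera call; for the wrist camera it gives the pose at the moment of the call.
- env.close_job(): hands the job in; it is judged then, once.
The state is a dict: "time_s": time; "joints": joint angles; "dq": joint speeds; "effort": joint torques, N m; "ee_pos": TCP position; "orientation": TCP orientation; "ft_force": force on the tool from outside, world axes, zero at the start; "moment": the same for the moment, N m; "opening": finger opening in m; "grip_force": force on a finger pad.
Only numpy, scipy, OpenCV 4.12 (cv2) and the standard library are available. Lean on these libraries where they do the work, as an engineer would, in place of code of your own. Each camera call takes 0.05 s, during which the arm holds its last target. There are 200 camera calls.

TASK

On the inspection rail, press down the green plate in the middle of the loupe carriage with light fingertips to free its brake and, keeping it pressed, push the carriage along the rail until it rests against the orange stop. Then let go so that the plate springs up and the brake grips again. Do not grip or squeeze the carriage, do not force it along while its brake is on, keep off the lens, and leave the other things on the bench where they are.

Things in the scene. Friction and masses are not known exactly. Their poses are not given: they have to be found in the camera images.
- loupe_rail: Straight aluminium rail on a dark foot, screwed to the bench, 380 mm long, foot 64 mm wide. Origin under its middle, on the bench; its y axis runs along the rail, its x axis points across it to the wooden gem tray (16 mm high, fixed, from 40 to 125 mm out), z up.
- plate_top (a point): Centre of the top face of the green press plate (white dot), which lies in the middle of the black carriage on the rail, 46 mm above the bench when up. The plate is 50 mm long (along the rail) by 44 mm wide. A black wall stands at each end of it along the rail (inner faces 26 mm from this point, wall tops 14 mm above the plate); the two sides across the rail are open. Axes as the rail's.
- plate (a joint): How far the green plate is pressed down: 0 up (it rests within 0.6 mm of 0), 0.005 m bottomed. A spring pushes it up with about 7 N at the top and 13 N at the bottom. Up, it clamps the carriage to the rail with a friction brake that holds about 15 to 25 N; pressed by 2 mm or more the brake is free. Let go, it springs back and the brake grips again.
- carriage_mid (a point): Middle of the black carriage, 46 mm above the bench, in line with the plate's centre. The carriage is 84 mm long along the rail and 50 mm wide. It moves only along the rail; with the brake free about 1 N plus slight damping moves it.
- carriage (a joint): Position of the carriage along the rail's y axis, m, 0 in the middle of the rail.
- lens (a point): Centre of the round steel-rimmed lens, 58 mm across and 8 mm thick, carried level by the carriage, 78 mm out from carriage_mid along the rail's x axis and 52 mm above the bench. Not to be touched.
- orange_stop: Orange stop block clamped over the rail, 20 mm thick along the rail, 56 mm wide, top 54 mm above the bench; origin at bench level under its centre, on the rail's centre line. It may stand at either end of the rail and does not move. When the carriage touches it, carriage_mid and this origin are 52 mm apart horizontally.
- grey_stop: The same block in grey, at the other end of the rail: the wrong one.
- tape_roll: Bystander: red tape roll lying flat, 60 mm across, 18 mm high, loose; origin at the centre of its underside.
- dapping_block: Bystander: steel block, a 40 mm cube, loose; origin at the centre of its underside.
- spool: Bystander: small wooden spool standing upright, 34 mm across, 38 mm high, loose; origin at the centre of its underside.
- glue_bottle: Bystander: small glue bottle, 28 mm across, 85 mm high, loose; origin at the centre of its underside.
- bead_jar: Bystander: glass jar with orange label, 52 mm across, 60 mm high, loose; origin at the centre of its underside.
- screwdriver: Bystander: yellow-handled screwdriver lying down, 150 mm long, loose; origin at the middle of its length.
- bead_dish: Bystander: white dish, 70 mm across, 25 mm high, loose; origin at the centre of its underside.

How it is judged:
By the outcome, as a careful person would: the job done as asked, in the order asked, and still so for the second after the job is handed in, with the robot touching nothing.
It also fails if it takes over 32 s, if anything falls off the work surface, if the arm or the gripper's body presses on something with over 40 N, if the wrist force passes 120 N, or if a joint passes its speed limit or range.

## Working session

There is one attempt and no reset: what is moved stays moved. The work goes in short steps, Python scripts to look and compute and a tool call to move; the robot and the scene stay as the last step left them, time stands still between calls to the robot, and variables do not carry over. Pictures are saved under pics/ and viewed, at most 10 in all, crops included, and the job is handed in when it is done.

Besides the shell and the picture viewer there is one more tool, called after "Call:" by a JSON object that holds its "op" and its "data", one argument or row to a line. move_arm: Moves the arm, as the interface text tells. Its arguments: {"type":"object","properties":{"series":{"type":"array"},"jaw":{"type":"number"}},"required":["series"]}

```bash
mkdir -p pics; cat > h.py <<'E'
import numpy as np, cv2
from bench import env
def ray(c,u,v):
    K=np.array(c["intrinsics"]);k=c["k1"]
    d=np.array([(u-K[0,2])/K[0,0],(v-K[1,2])/K[1,1]]);s=d.copy()
    for _ in range(20): s=d/(1+k*(s@s))
    T=np.array(c["T"]);return T[:3,3],T[:3,:3]@np.array([s[0],s[1],1])
def onz(c,u,v,z):
    o,d=ray(c,u,v);return o+d*(z-o[2])/d[2]
def proj(c,p):
    T=np.array(c["T"]);q=T[:3,:3].T@(np.array(p)-T[:3,3]);s=q[:2]/q[2];s=s*(1+c["k1"]*(s@s))
    K=np.array(c["intrinsics"]);return K[0,0]*s[0]+K[0,2],K[1,1]*s[1]+K[1,2]
def save(n,f):
    im=env.grab_frame(n);cv2.imwrite(f,cv2.cvtColor(im,cv2.COLOR_RGB2BGR));return im
E
python3 - <<'E'
from h import *
for n in("scene","side"): save(n,f"pics/{n}0.png");print(env.calibration(n))
print(env.state())
E
```

```text
{'intrinsics': array([[474.51161255,   0.        , 322.40713807],
       [  0.        , 474.51161255, 197.5760637 ],
       [  0.        ,   0.        ,   1.        ]]), 'k1': -0.06887643503691532, 'T': array([[-0.67200227,  0.48343851, -0.56098142,  1.12780418],
       [ 0.7404938 ,  0.44791381, -0.50104107,  0.51644424],
       [ 0.00904878, -0.752104  , -0.65898231,  0.69588686],
       [ 0.        ,  0.        ,  0.        ,  1.        ]])}
{'intrinsics': array([[423.26185147,   0.        , 315.7049371 ],
       [  0.        , 423.26185147, 198.81255237],
       [  0.        ,   0.        ,   1.        ]]), 'k1': -0.036012860114480766, 'T': array([[-0.95983964, -0.15522182,  0.23369648,  0.4090247 ],
       [-0.28032767,  0.56373643, -0.77692833,  0.70897397],
       [-0.01114699, -0.81123821, -0.58460954,  0.56285593],
       [ 0.        ,  0.        ,  0.        ,  1.        ]])}
{'time_s': 0.1, 'joints': array([-1.22447549,  0.61581991, -0.01261303,  1.42476188,  0.00812052,
        1.10342244, -0.04042497]), 'dq': array([-0.00228245, -0.00294923, -0.00084434, -0.00263166,  0.00063817,
        0.00176932, -0.00043043]), 'effort': array([ 1.05503070e-03, -4.70386398e+01,  2.60099061e-01, -1.71571881e+01,
        1.00529753e-02,  5.90365686e-03, -1.30845574e-06]), 'ee_pos': array([0.23651436, 0.60473562, 0.24924796]), 'orientation': array([-1.93705414e-04,  1.85309427e-01,  9.82679512e-01, -1.16450529e-03]), 'ft_force': array([ 0.39787371, -0.16929929, -0.48938556]), 'moment': array([ 0.01079282, -0.02173251, -0.0352922 ]), 'grip_force': 0.0, 'opening': 0.0856550088624878}
```

View pics/scene0.png

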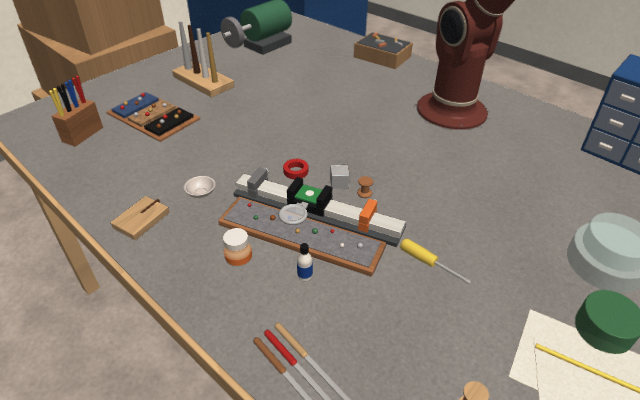

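View pics/side0.png

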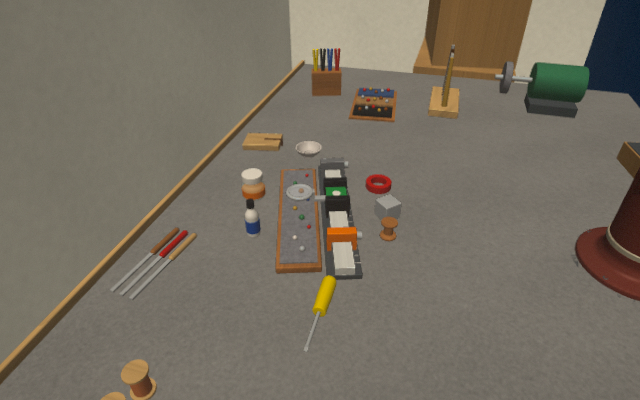

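The scene view shows the carriage (green plate about (309,194)), the orange stop at (369,214) and the grey one at (258,180). In the side view the plate is at (337,192) and the orange stop at (342,240). The orange stop is on the robot's right.

```bash
python3 - <<'E'
from h import *
for n,zs in(("scene",0),("side",0)):
    im=cv2.cvtColor(cv2.imread(f"pics/{n}0.png"),cv2.COLOR_BGR2HSV);c=env.calibration(n)
    roi=np.zeros(im.shape[:2],np.uint8)
    if n=="scene": roi[150:245,225:410]=1
    else: roi[150:280,317:365]=1
    for name,lo,hi,z in(("green",(45,120,40),(80,255,255),.046),("orange",(5,190,150),(16,255,255),.04)):
        m=cv2.inRange(im,lo,hi)*roi
        k,l,s,ce=cv2.connectedComponentsWithStats(m)
        for i in range(1,k):
            if s[i,4]>40:
                print(n,name,s[i],ce[i],onz(c,*ce[i],z))
    # green hull centre and min-area rectangle
    m=cv2.inRange(im,(45,120,40),(80,255,255))*roi
    k,l,s,ce=cv2.connectedComponentsWithStats(m);i=1+np.argmax(s[1:,4])
    pts=np.argwhere(l==i)[:,::-1]
    w=np.array([onz(c,*p,.046)[:2] for p in pts]);r=cv2.minAreaRect((w*1000).astype(np.float32));print("rect",r)
    g=cv2.imread(f"pics/{n}0.png")
    x,y=(215,140) if n=="scene" else (290,145)
    cv2.imwrite(f"pics/{n}_c.png",cv2.resize(g[y:y+(110 if n=="scene" else 140),x:x+(200 if n=="scene" else 120)],None,fx=4,fy=4,interpolation=cv2.INTER_CUBIC))
E
```

```text
scene green [295 185  27  19 276] [307.63043478 193.99275362] [ 0.5871757  -0.00805682  0.046     ]
rect ((585.0877685546875, -6.869661331176758), (46.87572479248047, 51.05276107788086), 19.36418342590332)
side green [325 187  22   9 129] [334.96124031 190.14728682] [ 0.58467418 -0.01945667  0.046     ]
side orange [327 227  30  11 247] [341.41700405 231.52631579] [0.54083996 0.10352072 0.04      ]
rect ((583.327880859375, -17.588897705078125), (43.190757751464844, 30.725778579711914), 18.441564559936523)
```

View pics/scene_c.png

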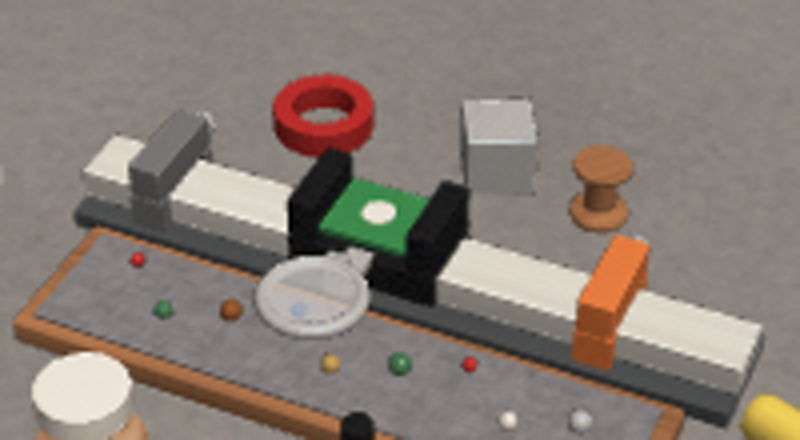

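View pics/side_c.png

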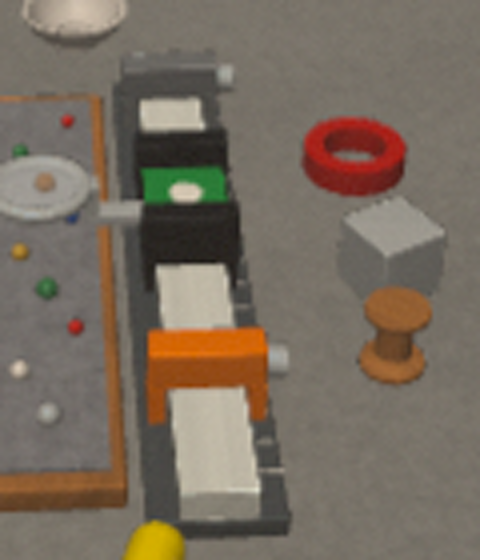

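```bash
python3 - <<'E'
from h import *
C={n:env.calibration(n) for n in("scene","side")};O={"scene":(215,140),"side":(290,145)}
def f(n,p): return O[n][0]+p[0]/4-.375,O[n][1]+p[1]/4-.375
def tri(a,b):
    A=[];B=[]
    for n,p in(("scene",a),("side",b)):
        o,d=ray(C[n],*f(n,p));d=d/np.linalg.norm(d);M=np.eye(3)-np.outer(d,d);A.append(M);B.append(M@o)
    return np.linalg.lstsq(np.vstack(A),np.hstack(B),rcond=None)[0]
print("dot",tri((378,212),(185,192)),onz(C["scene"],*f("scene",(378,212)),.046),onz(C["side"],*f("side",(185,192)),.046))
for p in((580,305),(622,237),(650,248),(615,325)): print("stop sc",onz(C["scene"],*f("scene",p),.054))
for p in((150,330),(266,330)): print("stop sd",onz(C["side"],*f("side",p),.054))
a=onz(C["scene"],*f("scene",(75,215)),.01);b=onz(C["scene"],*f("scene",(728,415)),.01);d=b-a;print(d,np.linalg.norm(d),np.degrees(np.arctan2(d[1],d[0])))
for p in((338,150),(350,160),(440,210),(455,190)):pass
print(env.tcp_to_tips)
E
```

```text
dot [ 0.58071035 -0.0101507   0.04558069] [ 0.58185033 -0.00878629  0.046     ] [ 0.580524   -0.01096164  0.046     ]
stop sc [0.57205189 0.11891564 0.054     ]
stop sc [0.51785913 0.10290234 0.054     ]
stop sc [0.51485033 0.11862581 0.054     ]
stop sc [0.57151278 0.14036355 0.054     ]
stop sd [0.56618237 0.11446382 0.054     ]
stop sd [0.51366545 0.09991689 0.054     ]
[-0.12159813  0.35486844  0.        ] 0.3751235997280347 108.9143791155759
0.019
```

Call:
{"op": "move_arm", "data": {
  "series": [
    [[0,0,0],[0,0,10]],
    [[0,0,0],[0,0,10]]
  ],
  "jaw": -1
}}

```text
time_s: 0.35
ee_pos: [0.2366, 0.6049, 0.2496]
orientation: [-0.0, 0.356, 0.935, -0.001]
ft_force: [-0.1, -0.1, -0.4]
opening: 0.0514
grip_force: 0.0
```

Call:
{"op": "move_arm", "data": {
  "series": [
    [[0,0,0],[0,0,10]],
    [[0,0,0],[0,0,10]],
    [[0,0,0],[0,0,9.8]],
    [[-53,10,0],[0,0,0]],
    [[-53,10,0],[0,0,0]],
    [[-53,10,0],[0,0,0]],
    [[-53,10,0],[0,0,0]],
    [[-53,10,0],[0,0,0]],
    [[-53,10,0],[0,0,0]],
    [[-53,10,0],[0,0,0]]
  ]
}}

```text
time_s: 1.6
ee_pos: [0.4233, 0.2752, 0.2501]
orientation: [-0.0, 0.582, 0.813, -0.0]
ft_force: [0.2, -0.4, 0.9]
opening: -0.0003
grip_force: 0.0
```

Call:
{"op": "move_arm", "data": {
  "series": [
    [[-53,10,0],[0,0,0]],
    [[-53,10,0],[0,0,0]],
    [[-53,10,0],[0,0,0]],
    [[-53,10,0],[0,0,0]],
    [[-53,10,0],[0,0,0]],
    [[-53,10,0],[0,0,0]],
    [[0,0,40],[0,0,0]],
    [[0,0,0],[0,0,0]]
  ]
}}

```text
time_s: 2.6
ee_pos: [0.5798, -0.0047, 0.2071]
orientation: [-0.004, 0.582, 0.813, -0.002]
ft_force: [-0.0, 0.1, 0.3]
opening: -0.0001
grip_force: 0.0
```

```bash
python3 - <<'E'
from h import *
c=env.calibration("wrist");im=save("wrist","pics/w1.png")
s=env.state();print(s["ee_pos"],s["orientation"],s["opening"],s["ft_force"])
h=cv2.cvtColor(im,cv2.COLOR_RGB2HSV);m=cv2.inRange(h,(45,120,40),(80,255,255))
k,l,st,ce=cv2.connectedComponentsWithStats(m);i=1+np.argmax(st[1:,4]);print(st[i],ce[i],onz(c,*ce[i],.046))
w=np.array([onz(c,*p,.046)[:2] for p in np.argwhere(l==i)[:,::-1]]);print(cv2.minAreaRect((w*1000).astype(np.float32)))
E
```

```text
[ 0.58110891 -0.00401346  0.20906531] [-0.00195371  0.58155977  0.81350073 -0.00098758] -0.00038342717985075927 [0.64085094 1.34194557 0.87291688]
[ 291  160   55   56 2544] [317.50550314 187.22562893] [ 0.58190602 -0.0104161   0.046     ]
((582.42138671875, -11.16325569152832), (44.73817443847656, 48.54785919189453), 18.907989501953125)
```

View pics/w1.png

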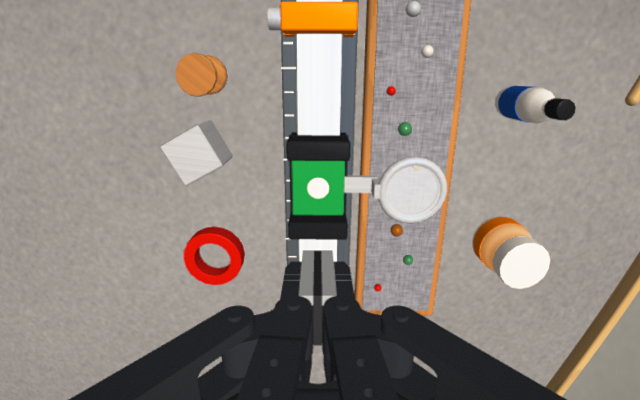

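The wrist view shows the plate dot at (318,187), the orange stop at (318,18) top-centre, and the rail parallel to the image's vertical. The closed fingers are at the bottom.

```bash
python3 - <<'E'
from h import *
c=env.calibration("wrist");p=onz(c,317.5,187.5,.046)
im=cv2.cvtColor(cv2.imread("pics/w1.png"),cv2.COLOR_BGR2HSV);m=cv2.inRange(im,(5,190,120),(20,255,255));m[60:]=0;m[:,:270]=0;m[:,365:]=0
y,x=np.nonzero(m);print(x.min(),x.max(),y.min(),y.max())
for v in(3,y.max()):print(onz(c,318.5,v,.054))
a,b=onz(c,297,40,.03),onz(c,297,130,.03);d=a-b;print("edge ang",np.degrees(np.arctan2(d[1],d[0])))
s=env.state();q=s["orientation"]
from scipy.spatial.transform import Rotation as R
Rm=R.from_quat(q,scalar_first=True).as_matrix();print(Rm)
print("to plate, tool mm",Rm.T@(p-s["ee_pos"])*1000)
n=onz(c,318.5,y.max(),.054)-p;print("to stop near face mm",Rm.T@n*1000)
E
```

```text
281 357 2 35
[0.53937021 0.12277072 0.054     ]
[0.54638509 0.10234939 0.054     ]
edge ang 108.00495202389425
[[-3.23568832e-01  9.46194739e-01 -4.32735416e-03]
 [ 9.46202457e-01  3.23574516e-01  6.65601558e-04]
 [ 2.03001022e-03 -3.87918522e-03 -9.99990415e-01]]
to plate, tool mm [ -7.4686116    1.53595759 163.04575183]
to stop near face mm [119.03017039   0.62637961  -7.76087176]
```

Call:
{"op": "move_arm", "data": {
  "series": [
    [[-7.5,1.5,20],[0,0,0]],
    [[0,0,40],[0,0,0]],
    [[0,0,40],[0,0,0]],
    [[0,0,30],[0,0,0]],
    [[0,0,0],[0,0,0]],
    [[0,0,0],[0,0,0]]
  ]
}}

```text
time_s: 3.4
ee_pos: [0.5876, -0.0108, 0.0823]
orientation: [0.001, 0.581, 0.814, 0.001]
ft_force: [-0.6, -0.0, -0.3]
opening: -0.0
grip_force: 0.0
```

```bash
python3 - <<'E'
from h import *
s=env.state();print(s["ee_pos"],s["orientation"],s["ft_force"])
im=save("wrist","pics/w2.png")
E
```

```text
[ 0.58763388 -0.01078239  0.08232333] [0.00144328 0.58131625 0.81367568 0.00110482] [-0.58964078 -0.01451132 -0.30270547]
```

View pics/w2.png

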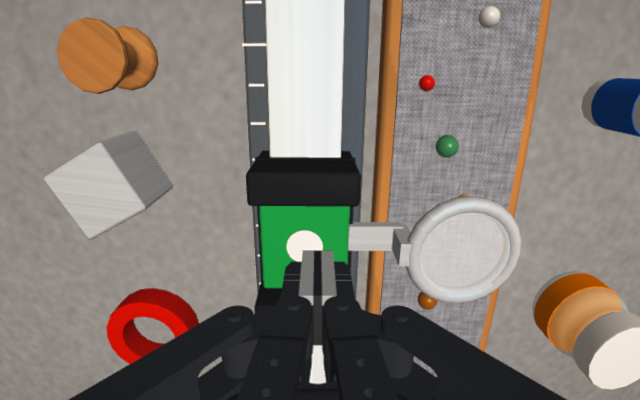

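The fingers are right of the dot, at column 318 against 305. I'll correct by about 5 mm and descend.

Call:
{"op": "move_arm", "data": {
  "series": [
    [[2,-5,0],[0,0,0]],
    [[0,0,6],[0,0,0]],
    [[0,0,5],[0,0,0]],
    [[0,0,0],[0,0,0]],
    [[0,0,0],[0,0,0]]
  ]
}}

```text
time_s: 4.08
ee_pos: [0.5808, -0.0112, 0.0692]
orientation: [-0.0, 0.582, 0.813, -0.0]
ft_force: [-0.0, 0.5, -0.9]
opening: 0.0001
grip_force: 0.0
```

Call:
{"op": "move_arm", "data": {
  "series": [
    [[0,0,3],[0,0,0]],
    [[0,0,3],[0,0,0]],
    [[0,0,0],[0,0,0]],
    [[0,0,0],[0,0,0]]
  ]
}}

```text
time_s: 4.58
ee_pos: [0.581, -0.0111, 0.0642]
orientation: [0.0, 0.582, 0.813, 0.0]
ft_force: [-0.8, 0.3, 6.6]
opening: -0.0001
grip_force: 3.2
```

Call:
{"op": "move_arm", "data": {
  "series": [
    [[0,0,2],[0,0,0]],
    [[0,0,2],[0,0,0]],
    [[0,0,0],[0,0,0]],
    [[0,0,0],[0,0,0]]
  ]
}}

```text
time_s: 5.08
ee_pos: [0.5811, -0.0114, 0.061]
orientation: [0.0, 0.582, 0.813, 0.0]
ft_force: [-2.5, 0.7, 11.5]
opening: -0.0
grip_force: 5.6
```

Call:
{"op": "move_arm", "data": {
  "series": [
    [[1,0,0.5],[0,0,0]],
    [[2,0,0],[0,0,0]],
    [[3,0,0],[0,0,0]],
    [[3,0,0],[0,0,0]],
    [[3,0,0],[0,0,0]],
    [[3,0,0],[0,0,0]]
  ]
}}

```text
time_s: 5.82
ee_pos: [0.5768, 0.0016, 0.0608]
orientation: [0.001, 0.582, 0.813, 0.0]
ft_force: [-2.1, -1.1, 11.7]
opening: 0.0001
grip_force: 5.7
```

```bash
python3 - <<'E'
from h import *
s=env.state();print(s["ee_pos"],s["ft_force"])
c=env.calibration("wrist");im=save("wrist","pics/w3.png")
E
```

```text
[0.57677457 0.00162686 0.06080112] [-2.12553244 -1.13758577 11.65077597]
```

View pics/w3.png

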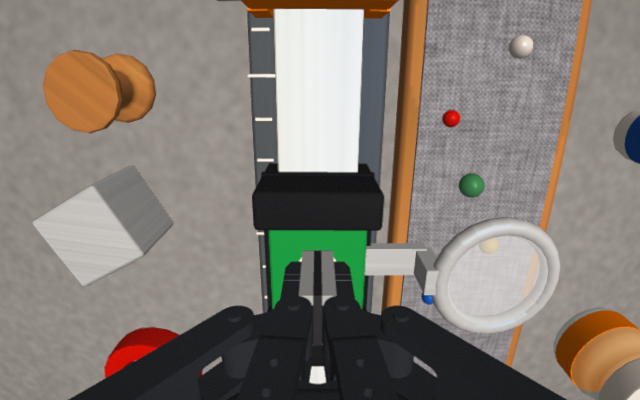

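The carriage moves with the fingers, with about 1 N along the rail. The plate is pressed, and the stop edge is at row 8.

Call:
{"op": "move_arm", "data": {
  "series": [
    [[4,0,0],[0,0,0]],
    [[5,0,0],[0,0,0]],
    [[5,0,0],[0,0,0]],
    [[5,0,0],[0,0,0]],
    [[5,0,0],[0,0,0]],
    [[5,0,0],[0,0,0]],
    [[5,0,0],[0,0,0]],
    [[5,0,0],[0,0,0]],
    [[5,0,0],[0,0,0]]
  ]
}}

```text
time_s: 7.0
ee_pos: [0.5627, 0.0436, 0.0607]
orientation: [0.001, 0.582, 0.813, 0.0]
ft_force: [-1.3, -1.8, 11.7]
opening: -0.0
grip_force: 5.7
```

Call:
{"op": "move_arm", "data": {
  "series": [
    [[4,0,0],[0,0,0]],
    [[4,0,0],[0,0,0]],
    [[3,0,0],[0,0,0]],
    [[2,0,0],[0,0,0]],
    [[1,0,0],[0,0,0]],
    [[0,0,0],[0,0,0]]
  ]
}}

```text
time_s: 7.75
ee_pos: [0.5581, 0.0572, 0.0607]
orientation: [0.001, 0.582, 0.813, 0.001]
ft_force: [-2.3, -1.2, 11.3]
opening: 0.0004
grip_force: 5.8
```

Call:
{"op": "move_arm", "data": {
  "series": [
    [[1.5,0,0],[0,0,0]],
    [[1.5,0,0],[0,0,0]],
    [[1.5,0,0],[0,0,0]],
    [[1.5,0,0],[0,0,0]],
    [[0,0,0],[0,0,0]]
  ]
}}

```text
time_s: 8.38
ee_pos: [0.5562, 0.0629, 0.0607]
orientation: [0.001, 0.582, 0.813, 0.001]
ft_force: [-1.8, -1.2, 12.3]
opening: -0.0
grip_force: 5.8
```

Call:
{"op": "move_arm", "data": {
  "series": [
    [[1.5,0,0],[0,0,0]],
    [[1.5,0,0],[0,0,0]],
    [[0,0,0],[0,0,0]]
  ]
}}

```text
time_s: 8.75
ee_pos: [0.5557, 0.0643, 0.0608]
orientation: [0.002, 0.582, 0.813, 0.0]
ft_force: [-1.4, -2.6, 11.8]
opening: 0.0002
grip_force: 5.7
```

Call:
{"op": "move_arm", "data": {
  "series": [
    [[1.5,0,0],[0,0,0]],
    [[1.5,0,0],[0,0,0]],
    [[0,0,0],[0,0,0]],
    [[0,0,0],[0,0,0]]
  ]
}}

```text
time_s: 9.25
ee_pos: [0.5557, 0.0645, 0.061]
orientation: [0.004, 0.583, 0.812, -0.0]
ft_force: [-0.8, -4.8, 11.0]
opening: 0.0001
grip_force: 5.6
```

```bash
python3 - <<'E'
from h import *
a=save("scene","pics/s4.png");b=save("side","pics/d4.png");s=env.state();print(s["ee_pos"],s["ft_force"])
A=cv2.imread("pics/s4.png")[165:245,300:420];B=cv2.imread("pics/d4.png")[165:245,290:410]
cv2.imwrite("pics/c4.png",np.vstack([cv2.resize(i,(450,300),interpolation=cv2.INTER_CUBIC) for i in(A,B)]))
E
```

```text
[0.55569388 0.0645196  0.06099858] [-0.76576643 -7.46343799 10.72800894]
```

View pics/c4.png

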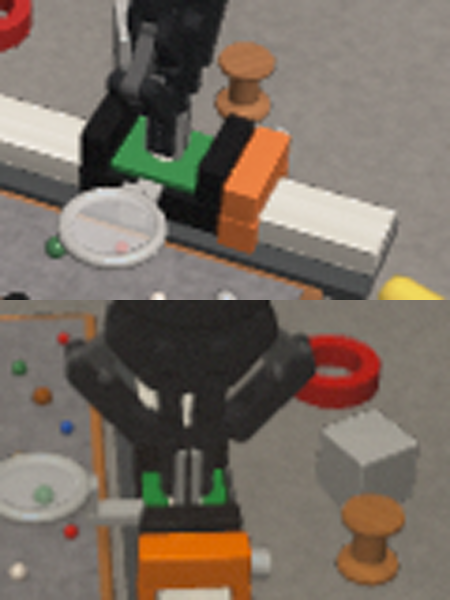

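The carriage touches the orange stop: the two meet at about (225,170) in the scene crop, and the arm stalls while the force rises. I'll ease off and lift.

Call:
{"op": "move_arm", "data": {
  "series": [
    [[-2,0,0],[0,0,0]],
    [[0,0,-2],[0,0,0]],
    [[0,0,-4],[0,0,0]],
    [[0,0,-6],[0,0,0]],
    [[0,0,-20],[0,0,0]],
    [[0,0,-40],[0,0,0]],
    [[0,0,-40],[0,0,0]],
    [[0,0,0],[0,0,0]],
    [[0,0,0],[0,0,0]]
  ]
}}

```text
time_s: 10.48
ee_pos: [0.553, 0.0681, 0.1701]
orientation: [-0.001, 0.581, 0.814, -0.0]
ft_force: [-0.4, 0.8, -0.0]
opening: 0.0
grip_force: 0.0
```

```bash
python3 - <<'E'
from h import *
save("scene","pics/s5.png");save("wrist","pics/w5.png");print(env.state()["ee_pos"],env.state()["ft_force"])
A=cv2.resize(cv2.imread("pics/s5.png")[150:250,240:400],(480,300),interpolation=cv2.INTER_CUBIC);B=cv2.resize(cv2.imread("pics/w5.png"),(480,300))
cv2.imwrite("pics/c5.png",np.vstack([A,B]))
E
```

```text
[0.5527501  0.06777717 0.16932759] [-1.12619658  0.72056876 -0.35866829]
```

View pics/c5.png

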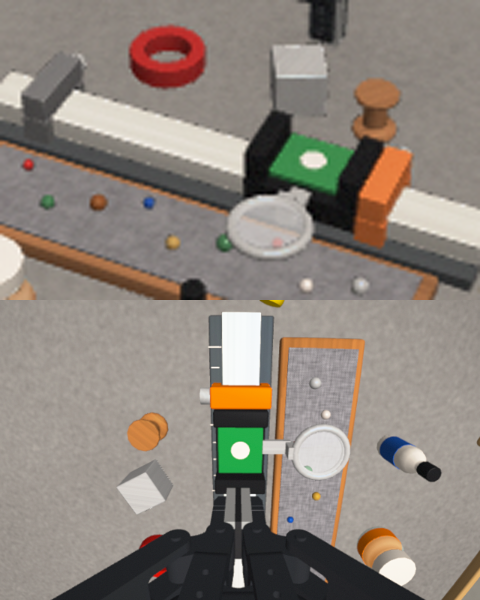

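The carriage is flush against the orange stop (wrist part, row 410), the plate is up, and the bystanders look undisturbed.

```bash
python3 -c "
from bench import env
print(env.close_job())"
```

```text
the job is handed in; nothing more can be done
None
```

I pressed the plate down, pushed the carriage until it touched the orange stop, then let go so the plate sprang up. The final pictures show it flush against the stop and the other things apparently undisturbed. The job is handed in, at about 10.6 s of the 32 s allowed.

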